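# Template out of its magazine and onto the easel

### The job

Take the metal drilling template out of the deep narrow magazine: the hood over its rear end stops a straight lift, so raise the template's front end first, tilting it, and draw it out forward and up from under the hood. Then set it down (do not drop it) on the easel, roughly centred, its long lower edge on the ledge behind the front lip and its face leaning back against the two uprights, and let go. Leave the tin, the solder reel and the cutters where they are.

Things in the scene. Friction and masses are not known exactly. Their poses are not given: they have to be found in the camera images.
- template_center (a point): Centre of the drilling template: plain aluminium plate 150 mm long (y), 85 high (z), 8 thick (x), about 0.18 kg, point half-way along, up and through. Window 52x32 mm in its rear half, two 12 mm square holes low in its front half; top 57 mm of the front half solid. Stands on its long edge in the magazine, upright within a few degrees, +y end at the magazine's low front end.
- magazine: Dark steel magazine, a deep narrow bin fixed to the bench, base flange 75x215x6 mm; origin at the centre of its underside, on the bench; +y along it to its low front end, z up. Inside 185 mm long (y -92.5 to +92.5), 13 wide, floor at z = 6 mm; walls 4 mm thick. Above the inner floor: side walls 50 mm, front end wall 36, rear end wall and hood cheeks 110.
- hood_edge (a point): Middle of the lower front edge of the magazine's hood: the roof, 4 mm thick, covers the magazine from its rear wall (y = -92.5 mm of the magazine) to this point (y = -46.5), its underside 106 mm above the inner floor, 21 mm above the top of the standing template. Below it the cheeks slope down to the side walls, ending at y = 0. Axes as the magazine's.
- easel_rest: Rest of the grey easel (fixed; base 110x170x6 mm). Origin: middle of the inner corner of ledge and uprights, 22 mm above the bench. z up along the uprights, leaning 0.26 rad back from vertical; -x out over the ledge to the front, square to the uprights; y along the ledge: 170 mm long, 18 deep to a front lip 5 thick, 8 high. Two uprights 18 mm wide at y = -35, +35 end at z = 48 mm.
- tin: Bystander: small round light-grey tin, 41 mm across, 18 mm high; origin at the centre of its underside.
- reel: Bystander: white solder reel, 56 mm across, 58 mm high, standing; origin at the centre of its underside.
- cutters: Bystander: side cutters with orange handles lying flat, 126x53x13 mm; origin at the centre of the underside.
There are look-alikes about, which are no part of the job. There is more than one size of the part that bears template_center; the job needs the larger.

How it is judged:
By the outcome, as a careful person would: the job done as asked, in the order asked, and still so for the second after the job is handed in, with the robot touching nothing.
It also fails if it takes over 43 s, if anything falls off the work surface, if the arm or the gripper's body presses on something with over 40 N, if the wrist force passes 120 N, or if a joint passes its speed limit or range.

### The arm

A 6-joint arm with a two-finger parallel gripper is mounted at the origin on a cart in front of the work surface, level with it; the furniture and walls round the work are solid. World frame = base frame: x ahead of the robot, y to its left, z up, the work surface at z = 0. Lengths are in mm, angles in degrees, forces in N, time in s.
With the tool pointing down it reaches from about 275 to 775 mm from the base axis. Payload 14.6 kg.
Tool frame: the origin (TCP) lies on the centre line of the jaws, within the pads' length; the fingertips stand 25 mm ahead of it and the grasp point (between the pads) lies 6 mm ahead of it; z points along the fingers, y is the direction in which the jaws open and shut (so a half turn about z gives the same grasp; the last joint's range is limited). The gripper opens to 85 mm and grips with 20 to 120 N. Pads are 22 mm wide; open, the fingers measure 114 mm over their backs; the gripper's body (76 mm by 85 mm) begins 54 mm behind the grasp point. The pads swing forward as they close: fully open they stand 13 mm farther back than shut.
Start: joints at [62.149, 15.075, -2.767, 72.158, 0, 81.102], TCP at [170.524, 496.538, 256.278] pointing down, gripper open.
Joint ranges: [-151.79, 151.79], [-50.71, 97.33], [-67.44, 78.34], [-121.81, 120.89], [-77.56, 73.72], [-180, 180]. Speed limits (degrees/s): [108.29, 108.29, 147.25, 159.86, 180, 180].

### API

Orientations are given as [roll, pitch, yaw] about the fixed x, y, z axes, in that order (R = Rz(yaw) Ry(pitch) Rx(roll)).
In Python, from station import arm gives the robot as it stands.
- The arm moves only by the tool servo_tool, never from a script. Its argument "motion" is a list of rows, each a list of 7 numbers: the closure in counts, from 0 (fully open) to 255 (shut), then the shift along the tool's x, y, z in m, then the turn, a rotation vector about the tool's x, y, z in rad. A call has exactly 8 rows; each row is the pose to reach, as a shift and turn from the pose measured when the call began, along the tool's axes at that moment; what a row does not reach only later rows make up. A row lasts 1/8 s, in which the tool goes at most 62.5 mm and 10.7 degrees, less where a joint would pass 70% of its speed; a pose out of reach is approached as far as the arm can. A call with a gripper value outside its range is refused whole. The fingers move at their own pace and stop on an object; "newtons" is the grip in N (left out, the last holds). Time passes only in rows, so rows that repeat a pose let the fingers close, or fill a call up. It gives the time, the measured TCP pose, the force and the opening at its end, in the units of the state.
- arm.read_state(): the state, without advancing time (a new reading comes with each control period).
- arm.grab_frame(name): name is "side" or "top"; returns (picture, depth): 480x640x3 uint8, red, green, blue; 480x640 float32, mm along the optical axis (not along the pixel's ray), 0 where there is no reading.
- arm.camera_info(name): a dict with "fx", "fy", "cx", "cy" (pixels), "k1" (the pictures are not rectified: a ray, as slopes to the right and down, at radius r is drawn at 1 + k1 r^2 times it, then the intrinsics apply), "eye" and "attitude" of the camera in the world. Camera axes: x right, y down, z forward; pixel columns grow to the right and rows downward; lengths in mm; the calibration is good to about 2 mm. A picture is of the moment at which its call begins. camera_info takes no time and is no camera call.
- arm.sign_off(): hands the job in, once; it reports no verdict.
The state is a dict: "clock": time; "joints": joint angles; "dq": joint speeds; "joint_efforts": joint torques, N m; "ee_pos": TCP position; "ee_rot": TCP orientation; "contact_force": force on the tool from outside, world axes, zero at the start; "wrist_torque": the same for the moment, N m; "opening": finger opening in mm.
Only numpy, scipy, OpenCV 4.12 (cv2) and the standard library are available. Lean on these libraries where they do the work, as an engineer would, in place of code of your own. Each camera call takes 0.05 s, during which the arm holds its last target. There are 200 camera calls.

## Working session

There is one attempt and no reset: what is moved stays moved. The work goes in short steps, Python scripts to look and compute and a tool call to move; the robot and the scene stay as the last step left them, time stands still between calls to the robot, and variables do not carry over. Pictures are saved under pics/ and viewed, about 8 in all and at most 12, crops included, and the job is handed in when it is done.

Besides the shell and the picture viewer there is one more tool, called after "Call:" as a command line: name --pt "numbers of a row" for each row, then --argument value for the rest. servo_tool: Moves the arm, as the interface text tells. Its arguments: {"type":"object","properties":{"motion":{"type":"array"},"newtons":{"type":"number"}},"required":["motion"]}

```bash
ls; mkdir -p pics
cat > h.py <<'E'
import numpy as np, cv2
from station import arm
from scipy.spatial.transform import Rotation as R
def info(n):
    i=arm.camera_info(n); return i
def grab(n,tag):
    p,d=arm.grab_frame(n); cv2.imwrite(f'pics/{tag}.png',p[:,:,::-1]); np.save(f'pics/{tag}.npy',d); return p,d
E
python3 - <<'E'
from h import *
for n in ('side','top'):
    i=info(n); print(n,i); grab(n,n+'0')
s=arm.read_state(); print({k:np.round(v,3).tolist() for k,v in s.items()})
E
```

```text
pics
side {'fx': 447.18216468725836, 'fy': 447.18216468725836, 'cx': 316.97827738077444, 'cy': 248.0805607343181, 'k1': -0.09174632636528629, 'eye': array([584.69469364, 889.40262679, 530.30609072]), 'attitude': array([-117.26207439,   -0.58813076,  175.80868571])}
top {'fx': 517.5306289603245, 'fy': 517.5306289603245, 'cx': 323.3303326746841, 'cy': 235.5682628659609, 'k1': 0.050656039705887564, 'eye': array([ 443.99785505,   34.34166943, 1179.84024097]), 'attitude': array([-1.75153978e+02,  1.01537378e-01, -8.95745009e+01])}
{'clock': 0.1, 'joints': [62.149, 15.096, -2.799, 72.158, -0.001, 81.101], 'dq': [-0.024, -0.1, 0.072, 0.068, 0.002, 0.149], 'joint_efforts': [0.003, -63.857, 38.507, 0.01, -0.0, -0.0], 'ee_pos': [170.423, 496.341, 255.884], 'ee_rot': [-179.947, -0.007, 161.048], 'contact_force': [0.463, 0.264, 0.322], 'wrist_torque': [0.037, -0.025, 0.052], 'opening': 85.381}
```

View pics/side0.png

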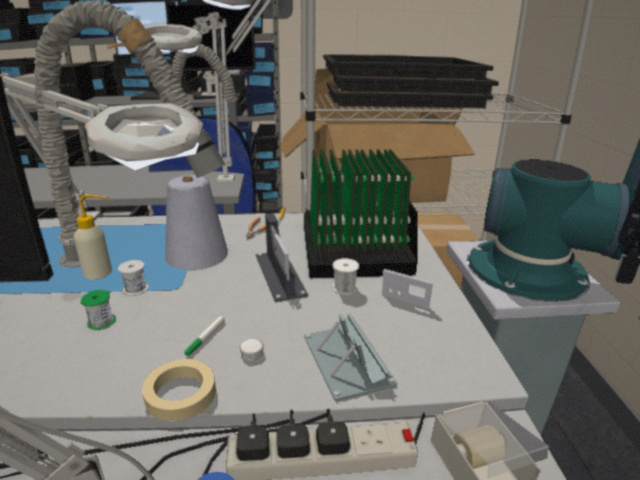

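View pics/top0.png

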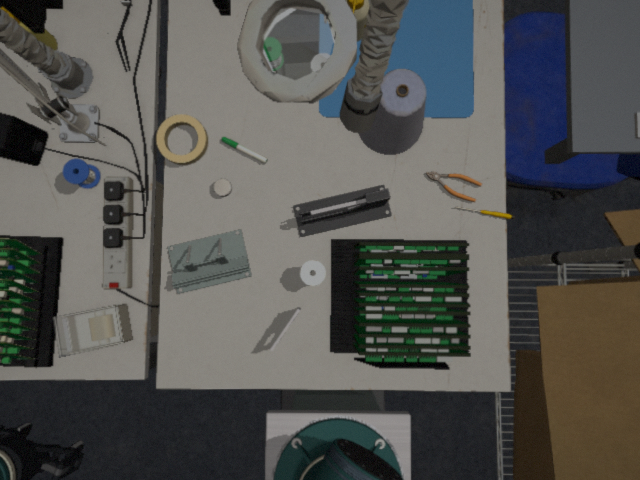

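The side view shows the magazine at (280,270), the easel at (350,355), the reel at (345,275), the tin at (252,350) and a loose plate with a window at (407,290). The top view shows the magazine at (340,210) with its hood to the right and the template inside, the easel at (210,260), and the loose plate at (283,328). So there are two candidates: the plate in the magazine and the loose plate. The one in the magazine fits the description. I'll check their sizes and look at an enlarged crop.

```bash
cat >> h.py <<'E'
def cam(n):
    i=info(n); K=np.array([[i['fx'],0,i['cx']],[0,i['fy'],i['cy']],[0,0,1]]); 
    return K,np.array([i['k1'],0,0,0,0.]),R.from_euler('xyz',i['attitude'],degrees=True).as_matrix(),np.array(i['eye'])
def ray(n,uv):
    K,D,A,e=cam(n); s=cv2.undistortPoints(np.array(uv,float).reshape(-1,1,2),K,D).reshape(-1,2)
    return np.c_[s,np.ones(len(s))]@A.T,e
def cloud(n,d):
    v,u=np.mgrid[0:480,0:640]; r,e=ray(n,np.c_[u.ravel(),v.ravel()])
    return (e+r*d.reshape(-1,1)).reshape(480,640,3)
def onz(n,uv,z):
    r,e=ray(n,uv); return e+r*((z-e[2])/r[:,2])[:,None]
def tri(uvs,uvt):
    out=[]
    for a,b in zip(uvs,uvt):
        r1,e1=ray('side',[a]);r2,e2=ray('top',[b]); M=np.c_[r1[0],-r2[0]]; t=np.linalg.lstsq(M,e2-e1,rcond=None)[0]
        p,q=e1+t[0]*r1[0],e2+t[1]*r2[0]; out.append(np.r_[(p+q)/2,np.linalg.norm(p-q)])
    return np.array(out)
def proj(n,P):
    K,D,A,e=cam(n); c=(np.atleast_2d(P)-e)@A
    return cv2.projectPoints(c.reshape(-1,1,3),np.zeros(3),np.zeros(3),K,D)[0].reshape(-1,2)
E
python3 - <<'E'
from h import *
s=cv2.imread('pics/side0.png');t=cv2.imread('pics/top0.png')
a=cv2.resize(s[205:405,240:440],(600,600),interpolation=cv2.INTER_CUBIC)
b=cv2.resize(t[170:250,270:400],None,fx=6.0,fy=6.0,interpolation=cv2.INTER_CUBIC)
c=cv2.resize(t[220:300,160:290],None,fx=6.,fy=6.,interpolation=cv2.INTER_CUBIC)
cv2.imwrite('pics/c1.png',a);cv2.imwrite('pics/c2.png',b);cv2.imwrite('pics/c3.png',c)
ct=cloud('top',np.load('pics/top0.npy'));cs=cloud('side',np.load('pics/side0.npy'))
np.set_printoptions(suppress=True,precision=0,linewidth=200)
print('bench',ct[370,200],ct[150,300],cs[330,230])
# height map crops
print('mag z'); print(ct[182:240:3,276:400:5,2])
E
```

```text
bench [242. 309.   3.] [743.  93.  -1.] [695. 196.   0.]
mag z
[[   1.   -1.    1.   -1.    0.    2.   -1.    3.   -3.    1.   -1.   -2.    3.   -1.   -1.    0.   -0.   -3.   -1.    1.   -2.   -2.   -1.    0.    0.]
 [  -3.    3.    2.    5.   -4.    5.   -2.    4.    1.   -0.    2.   -4.    2.    4.   -2.   -1.   -4.    2.    0.    3.    1.    8.    1.   -4.    0.]
 [  -1.    1.    3.   -5.   -1.   -2.   -3.   -0.    1.    1.    2.   -3.    4.   -1.    3.    0.   -0.    3.   -3.    5.    9.   10.    3.    2.   -1.]
 [   3.   -2.   -1.    2.   -2.    1.   -0.   -3.   -4.   -0.   -4.    0.   -4.   -5.    0.    0.    1.    8.    6.    6.  117.  111.  118.    1.   -1.]
 [  -0.   -1.    0.    3.    1.   -1.    1.    1.   -4.   -3.    2.   -2.   -2.    3.    5.    3.    5.    6.  116.  116.  118.  114.  116.   -0.    1.]
 [  -1.   -0.   -3.   -3.   -1.   -4.   -2.    1.    1.    2.   -3.    3.    7.    6.    9.    7.    5.   88.  118.  116.  116.  115.  115.    0.   -1.]
 [  -1.    0.   -6.   -3.   -1.    0.    1.   -2.    3.    6.    4.    4.    6.    3.    9.   62.   72.   93.   88.  11
[... 1323 characters left out ...]
4.    6.    5.    3.   -4.   -3.    3.   -1.   -2.    5.   -1.   -3.    0.   -1.   -3.]
 [  -0.   -0.    2.    1.   -3.    6.    9.    9.    7.    9.    4.   -0.    1.   -1.    1.    2.   -2.    1.    1.    2.    2.    3.    1.   -2.   -1.]
 [  -2.    0.   -4.   -1.   -2.   10.    8.    9.    8.    3.    1.   -4.   -0.   -1.   -4.   -4.   -1.    1.    0.    0.   -3.    3.   -1.   -8.   -1.]
 [   2.    2.    2.   -3.    3.    1.    0.   -0.   -0.   -2.   -1.   -0.   -4.   -0.    1.    1.   -1.   -1.   -3. 1180.    1.   -1.    3.    1.    1.]
 [   0.    0.    1.    4.   -0.    0.    2.    2.    2.   -2.   -2.   43.   39.   33.   39.   38.   38.   44.   44.   38.   40.   43.   36.   39.   45.]]
```

View pics/c1.png

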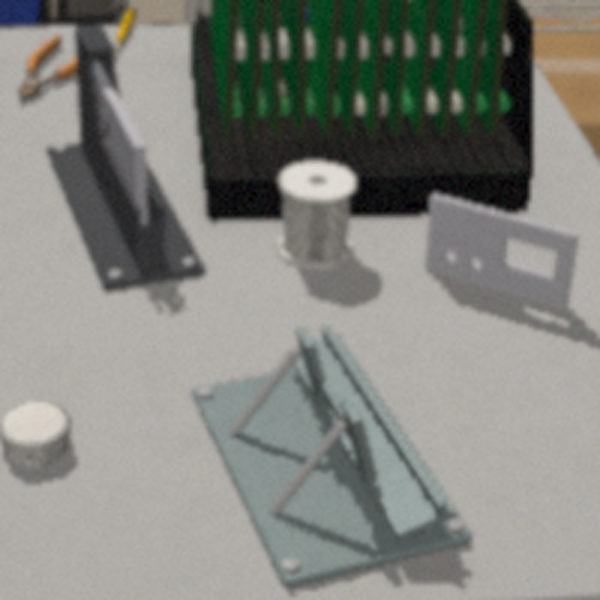

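View pics/c2.png

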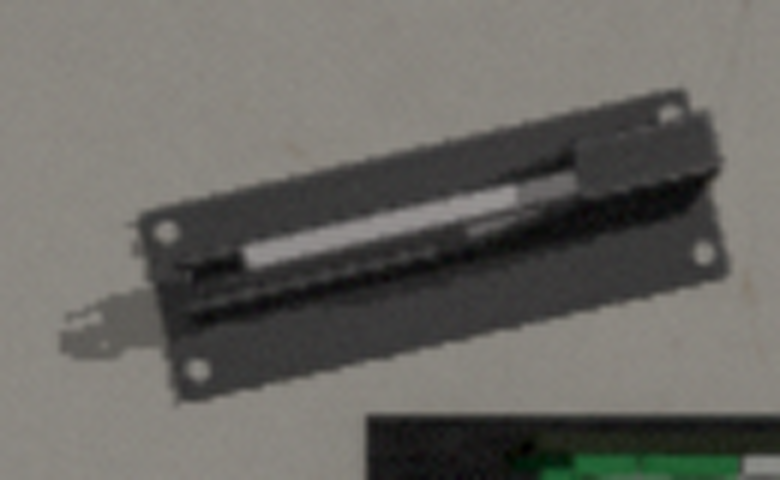

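View pics/c3.png

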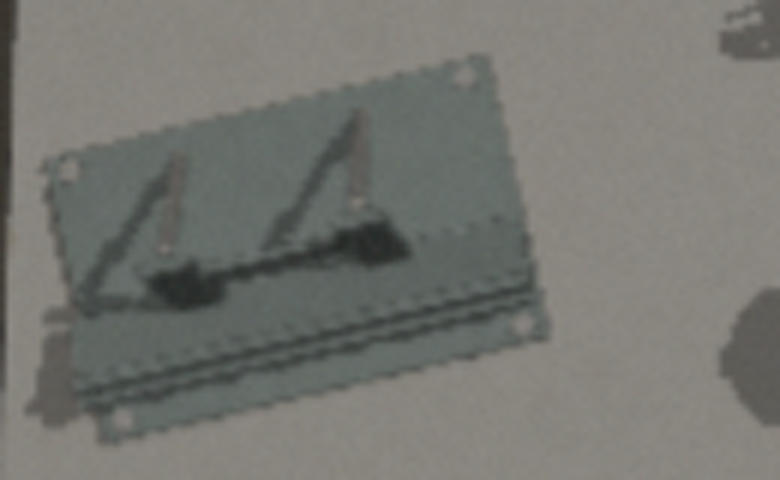

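The template in the magazine shows its front end in crop c2 at (245,255) and its top at z≈90. It is the larger plate and stands in the magazine. The loose plate, in crop c1 at (500,250), is the look-alike. Next I'll fit the poses.

```bash
cat > pose.py <<'E'
from h import *
np.set_printoptions(suppress=True,precision=1,linewidth=160)
def rectfit(c,dims,z):  # corners order: far-left, far-right, near-right, near-left ; returns centre,yaw
    P=onz('top',c,z); ctr=P.mean(0); ax=(P[1]-P[0]+P[2]-P[3]); yaw=np.degrees(np.arctan2(-ax[1],-ax[0]))
    return P,ctr,yaw-90
c2=lambda a:np.array(a)/6+[270,170]-0.42; c3=lambda a:np.array(a)/6+[160,220]-.42
c1=lambda a:np.array(a)/3+[240,205]-.33
E
python3 - <<'E'
from pose import *
for nm,c in(('mag',c2([(140,213),(685,88),(728,272),(178,402)])),('easel',c3([(45,160),(485,55),(548,338),(103,442)]))):
    P,ctr,yaw=rectfit(c,0,6); print(nm,ctr,'yaw',yaw,'sides',[np.linalg.norm(P[i]-P[(i+1)%4]) for i in range(4)])
# side-view check: flange near corners & lip
print('mag corner tri (front-left,front-right)',tri(c1([(108,287),(203,270)]),c2([(140,213),(178,402)])))
print('tmpl front top tri',tri(c1([(143,150)]),c2([(245,255)])))
ct=cloud('top',np.load('pics/top0.npy'));cs=cloud('side',np.load('pics/side0.npy'))
img=cv2.imread('pics/top0.png')
P,ctr,yaw=rectfit(c2([(140,213),(685,88),(728,272),(178,402)]),0,6)
a=np.radians(yaw); Rz=np.array([[np.cos(a),-np.sin(a),0],[np.sin(a),np.cos(a),0],[0,0,1]])
for n,c in(('top',ct),('side',cs)):
    q=((c-[ctr[0],ctr[1],0])@Rz).reshape(-1,3)
    m=(abs(q[:,0])<14)&(q[:,1]>-44)&(q[:,1]<100)&(q[:,2]>84)&(q[:,2]<97); t=q[m]
    print(n,m.sum(),'top of plate: z',np.median(t[:,2]),'x',np.median(t[:,0]),'slope',np.polyfit(t[:,1],t[:,0],1),'y',np.percentile(t[:,1],[0,2,98,100]))
    m=(abs(q[:,0])<25)&(q[:,1]<-44)&(q[:,1]>-110)&(q[:,2]>108)&(q[:,2]<125); t=q[m]; print(' hood',m.sum(),np.median(t,0),np.percentile(t[:,1],[2,98]),np.percentile(t[:,0],[2,98]))
    m=(abs(q[:,0])<25)&(q[:,1]>0)&(q[:,1]<110)&(q[:,2]>50)&(q[:,2]<62); t=q[m]; print(' walls x',m.sum(),np.percentile(t[:,0],[2,50,98]),np.median(t[:,2]))
    # white-ish pixels? easel rest
P,ctr,yaw=rectfit(c3([(45,160),(485,55),(548,338),(103,442)]),0,6)
a=np.radians(yaw); Rz=np.array([[np.cos(a),-np.sin(a),0],[np.sin(a),np.cos(a),0],[0,0,1]])
for n,c in(('top',ct),('side',cs)):
    q=((c-[ctr[0],ctr[1],0])@Rz).reshape(-1,3); m=(abs(q[:,0])<60)&(abs(q[:,1])<85)
    for lo in range(-56,60,4):
        s=q[m&(q[:,0]>=lo)&(q[:,0]<lo+4)]
        print(n,lo,len(s),np.percentile(s[:,2],[5,50,75,95,99])) if len(s)>3 else 0
    m2=m&(q[:,2]>50); print('upright hi pts',np.round(q[m2][::max(1,m2.sum()//10)]))
E
```

```text
mag [602.1  -4.5   6. ] yaw 13.600382149908626 sides [np.float64(213.54361613592857), np.float64(72.499426338245), np.float64(214.78891120779892), np.float64(73.78551165620497)]
easel [484.1 295.5   6. ] yaw 13.758707359522148 sides [np.float64(169.59579163960302), np.float64(109.97499227678202), np.float64(170.02056393783707), np.float64(108.5312620931026)]
mag corner tri (front-left,front-right) [[610.7 107.4   6.1   4.5]
 [541.1  91.9   7.2   0.7]]
tmpl front top tri [[583.9  64.9  90.7   4.4]]
top 244 top of plate: z 90.71339407748121 x -0.5918519407745381 slope [ 0.  -0.6] y [-43.9 -42.8  68.3  70.7]
 hood 250 [ -0.9 -71.3 115.9] [-96.2 -48. ] [-10.9   9.5]
 walls x 161 [-10.9  -7.4  10.1] 55.62513007804614
side 130 top of plate: z 89.89782974222416 x -1.0346345444193124 slope [ 0.  -1.5] y [-43.9 -42.9  70.   71.3]
 hood 104 [ -1.5 -65.9 115.1] [-96.7 -46.9] [-12.9   7.5]
 walls x 133 [-10.7   1.3   7.7] 54.817338157554445
top -56 144 [-3.   3.5  6.   8.7 10. ]
top -52 133 [ 2.4  5.9  7.6  9.7 10.9]
top -48 133 [ 2.8  6.6  8.1  9.9 11.7]
top -44 173 [ 3.3  8.9 26.4 30.4 32.4]
t
[... 1810 characters left out ...]
.   6.2  7.3 53.9 57.2]
side 12 178 [ 0.9  6.3  7.3 49.6 52.8]
side 16 181 [ 3.1  6.4  7.3 44.8 47.5]
side 20 177 [-1.5  6.   7.2 38.3 40.8]
side 24 181 [ 2.9  6.3  7.3 33.6 35.9]
side 28 180 [ 1.6  6.4  7.3 27.9 30.5]
side 32 175 [ 0.8  6.4  7.3 21.7 24.6]
side 36 178 [ 4.2  6.3  7.3 16.5 20.6]
side 40 172 [ 3.   6.4  7.1 11.2 13.8]
side 44 174 [ 1.3  6.2  7.1  9.5 11. ]
side 48 191 [0.5 5.9 6.9 8.1 9.8]
side 52 222 [-1.1  0.9  3.9  6.4  7.5]
side 56 169 [-1.3  0.1  0.7  1.7  2.3]
upright hi pts [[ -1. -46.  68.]
 [  1. -37.  65.]
 [  7. -34.  61.]
 [ -2. -33.  56.]
 [ 13. -37.  50.]
 [ -3.  23.  68.]
 [ -0.  34.  68.]
 [ -2.  42.  68.]
 [  8.  31.  56.]
 [ 11.  33.  54.]
 [ -6.  40.  52.]]
```

```bash
cat >> pose.py <<'E'
MAG=(np.array([602.1,-4.5,0]),13.6); EAS=(np.array([484.1,295.5,0]),13.76)
def Rm(y): return R.from_euler('z',y,degrees=True).as_matrix()
def tgt(frame,p,tilt=0,lean=0):
    """TCP pose: p=grasp-frame TCP pos in frame coords, tilt about frame x (front up), lean about frame y."""
    o,yaw=frame; F=Rm(yaw)
    T=F@R.from_euler('y',lean,degrees=True).as_matrix()@R.from_euler('x',tilt,degrees=True).as_matrix()@np.array([[0,1,0],[1,0,0],[0,0,-1.]])
    return o+F@np.array(p,float),T
def move(pT):
    s=arm.read_state(); p0=np.array(s['ee_pos']);R0=R.from_euler('xyz',s['ee_rot'],degrees=True).as_matrix()
    p,T=pT; print('shift m',np.round(R0.T@(p-p0)/1000,4),'rotvec',np.round(R.from_matrix(R0.T@T).as_rotvec(),4),'target',np.round(p,1), 'now',np.round(p0,1),'F',np.round(s['contact_force'],1),'open',round(s['opening'],1),'t',s['clock'])
E
python3 - <<'E'
from pose import *
move(tgt(MAG,(-.8,40,190)))
ct=cloud('top',np.load('pics/top0.npy')).reshape(-1,3)
p,_=tgt(MAG,(-.8,40,190))
for r in(70,100,150,200):
    m=(np.hypot(*(ct[:,:2]-p[:2]).T)<r)&(ct[:,0]<p[0]-20)&(ct[:,2]>20)&(ct[:,2]<400); print(r,ct[m][np.argmax(ct[m][:,2])] if m.any() else None)
m=(ct[:,2]<1000)&(ct[:,0]>200)&(ct[:,0]<760)&(ct[:,1]<400)&(ct[:,1]>-300)&(ct[:,2]>130);t=ct[m];print('tall',len(t),t[:,2].max(),t.min(0),t[::max(1,len(t)//12)])
E
```

```text
shift m [-0.5 -0.3  0.1] rotvec [-0.  0.  1.] target [591.9  34.2 190. ] now [170.4 496.3 255.9] F [0.5 0.3 0.3] open 85.4 t 0.1
70 [570.6  83.8  58. ]
100 [514.8 -28.6 179.8]
150 [488.7 -30.2 240.2]
200 [488.7 -30.2 240.2]
tall 13774 377.50825731203884 [ 296.1 -229.1  130. ] [[ 759.6   65.8  374.2]
 [ 744.3   38.6  354.3]
 [ 729.6   -8.6  292.4]
 [ 507.4 -184.5  222.8]
 [ 481.3 -144.1  221.3]
 [ 459.  -223.7  143.5]
 [ 418.7  -81.4  234.6]
 [ 399.5 -146.5  233. ]
 [ 376.3  -83.2  218.3]
 [ 357.  -164.   215.1]
 [ 337.1 -135.9  218. ]
 [ 315.4  -32.3  211.1]
 [ 298.5 -189.6  218.2]]
```

```bash
sed -i 's/precision=1,linewidth/precision=4,linewidth/' pose.py
cat >> pose.py <<'E'
# plate-centre pose -> TCP target. grasp point at plate-local (y=GY,z=GZ), tool pre-tilted by PT
GY,GZ,PT=44.,34.5,-8.
def plate(frame,c,tilt=0,lean=0,gx=0):
    o,yaw=frame; B=R.from_euler('y',lean,degrees=True).as_matrix()@R.from_euler('x',tilt,degrees=True).as_matrix()
    T=B@R.from_euler('x',PT,degrees=True).as_matrix()@np.array([[0,1,0],[1,0,0],[0,0,-1.]])
    p=np.array(c,float)+B@np.array([gx,GY,GZ])-6*T[:,2]
    return o+Rm(yaw)@p, Rm(yaw)@T
MC=(-.8,-4.,48.5)   # plate centre in magazine
E
python3 - <<'E'
from pose import *
move(plate(MAG,np.add(MC,(0,0,110))))
E
```

```text
shift m [-0.5483 -0.2995  0.0572] rotvec [ 0.0691 -0.1274  1.001 ] target [591.7  35.  198.9] now [170.4 496.3 255.9] F [0.5 0.3 0.3] open 85.4 t 0.1
```

Call:
servo_tool --pt "110 -0.016 -0.009 0 0 0 0.03" --pt "110 -0.049 -0.027 0 0 0 0.09" --pt "110 -0.088 -0.048 0 0 0 0.16" --pt "110 -0.126 -0.069 0 0 0 0.23" --pt "110 -0.17 -0.093 0 0 0 0.31" --pt "110 -0.214 -0.117 0 0 0 0.39" --pt "110 -0.258 -0.141 0 0 0 0.47" --pt "110 -0.3 -0.165 0 0 0 0.55"

```text
clock: 1.1
ee_pos: [401.5, 240.5, 256.0]
ee_rot: [-179.9, 0.0, 129.3]
contact_force: [1.5, 0.2, -0.5]
opening: 48.6
```

Run:
```python
from pose import *
move(plate(MAG,np.add(MC,(0,0,110))))
```

```text
shift m [-0.2795  0.0172  0.0572] rotvec [ 0.0305 -0.1366  0.4475] target [591.7  35.  198.9] now [401.5 240.5 256. ] F [ 1.5  0.2 -0.5] open 48.6 t 1.1
```

Call:
servo_tool --pt "110 -0.045 0.003 0.005 0.005 -0.02 0.07" --pt "110 -0.095 0.006 0.015 0.01 -0.045 0.15" --pt "110 -0.145 0.009 0.025 0.016 -0.07 0.23" --pt "110 -0.19 0.012 0.035 0.02 -0.093 0.305" --pt "110 -0.23 0.0142 0.045 0.025 -0.112 0.37" --pt "110 -0.26 0.016 0.053 0.0285 -0.127 0.417" --pt "110 -0.2795 0.0172 0.0572 0.0305 -0.1366 0.4475" --pt "110 -0.2795 0.0172 0.0572 0.0305 -0.1366 0.4475"

```text
clock: 2.1
ee_pos: [591.9, 34.5, 198.6]
ee_rot: [-180.0, 8.0, 103.6]
contact_force: [-0.5, -0.1, 0.9]
opening: 48.5
```

Run:
```python
from pose import *
move(plate(MAG,MC))
p,d=grab('side','side1');p2,d2=grab('top','top1')
cv2.imwrite('pics/c4.png',np.hstack([cv2.resize(p[80:320,200:440],(400,400)),cv2.resize(p2[120:320,230:430],(400,400))])[:,:,::-1])
```

```text
shift m [0.0158 0.     0.1085] rotvec [-0.0007 -0.0002 -0.0008] target [591.7  35.   88.9] now [591.9  34.5 198.6] F [-0.5 -0.1  0.9] open 48.5 t 2.1
```

View pics/c4.png

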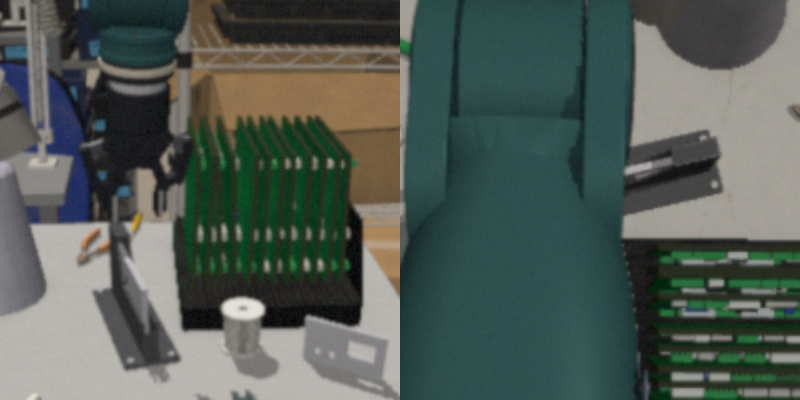

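The fingers straddle the plate (crop c4, about (115,220) and (165,215)). The gripper body is at x≈592 and the cards end at x≈515, so it is clear. Descending.

Call:
servo_tool --pt "110 0.002 0 0.012 0 0 0" --pt "110 0.004 0 0.03 0 0 0" --pt "110 0.0075 0 0.052 0 0 0" --pt "110 0.0105 0 0.072 0 0 0" --pt "110 0.013 0 0.09 0 0 0" --pt "110 0.015 0 0.102 0 0 0" --pt "110 0.0158 0 0.1085 0 0 0" --pt "110 0.0158 0 0.1085 0 0 0" --newtons 70

```text
clock: 3.2
ee_pos: [591.0, 36.2, 89.4]
ee_rot: [-180.0, 8.0, 103.7]
contact_force: [1.0, 0.9, -0.1]
opening: 48.5
```

Run:
```python
from pose import *
move(plate(MAG,MC))
p,d=grab('side','side2')
cv2.imwrite('pics/c5.png',cv2.resize(p[150:310,230:390],(600,600),interpolation=2)[:,:,::-1])
```

```text
shift m [-0.0013  0.0004  0.0007] rotvec [-0.0002 -0.0005  0.0012] target [591.7  35.   88.9] now [591.   36.2  89.4] F [ 1.   0.9 -0.1] open 48.5 t 3.2
```

View pics/c5.png

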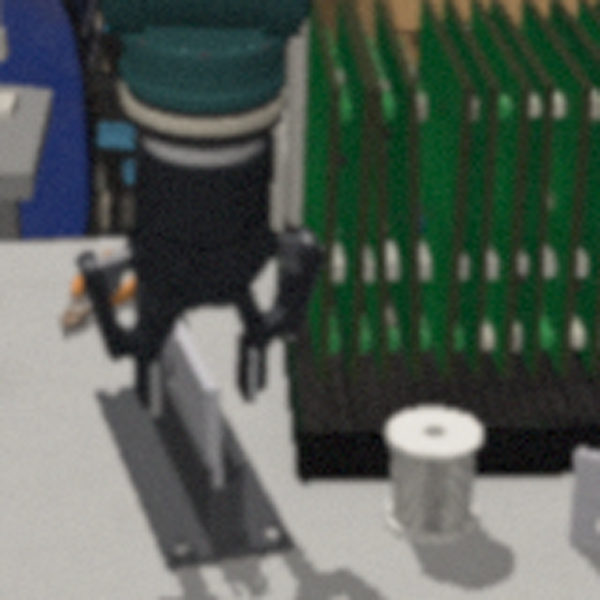

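The plate lies midway between the fingers (about (150,400) and (250,380) in crop c5). Closing.

Call:
servo_tool --pt "150 0 0 0 0 0 0" --pt "190 0 0 0 0 0 0" --pt "215 0 0 0 0 0 0" --pt "235 0 0 0 0 0 0" --pt "255 0 0 0 0 0 0" --pt "255 0 0 0 0 0 0" --pt "255 0 0 0 0 0 0" --pt "255 0 0 0 0 0 0" --newtons 80

```text
clock: 4.25
ee_pos: [591.3, 36.2, 90.1]
ee_rot: [180.0, 8.0, 103.7]
contact_force: [-2.2, -0.2, 5.6]
opening: 6.5
```

Run:
```python
from pose import *
print(arm.read_state()['wrist_torque'])
for t,dy,dz in((0,0,3),(0,10,3),):
    move(plate(MAG,np.add(MC,(0,dy,dz)),t))
# tilt about rear-bottom corner at (yb,zb above floor)
def rb(yb,zb,t):
    a=np.radians(t); return (MC[0], yb+75*np.cos(a)-42.5*np.sin(a), 6+zb+75*np.sin(a)+42.5*np.cos(a))
for yb,zb,t in((-79,3,0),(-75,3,5.5),(-68,3,11),(-62,3,16.5),(-55,4,22),(-40,8,22),(-25,13,22),(-10,18,22),(5,40,22),(5,110,22)):
    print(yb,zb,t,end=' ');move(plate(MAG,rb(yb,zb,t),t))
```

```text
[ 0.0128  0.4316 -0.061 ]
shift m [-0.0015  0.0002 -0.0016] rotvec [ 0.0007 -0.0001  0.001 ] target [591.7  35.   91.9] now [591.3  36.2  90.1] F [-2.2 -0.2  5.6] open 6.5 t 4.25
shift m [ 0.0084  0.0002 -0.003 ] rotvec [ 0.0007 -0.0001  0.001 ] target [589.4  44.7  91.9] now [591.3  36.2  90.1] F [-2.2 -0.2  5.6] open 6.5 t 4.25
-79 3 0 shift m [-0.0015  0.0002 -0.0016] rotvec [ 0.0007 -0.0001  0.001 ] target [591.7  35.   91.9] now [591.3  36.2  90.1] F [-2.2 -0.2  5.6] open 6.5 t 4.25
-75 3 5.5 shift m [-0.0075  0.0002 -0.012 ] rotvec [0.0006 0.0958 0.001 ] target [592.8  30.6 103. ] now [591.3  36.2  90.1] F [-2.2 -0.2  5.6] open 6.5 t 4.25
-68 3 11 shift m [-0.0114  0.0002 -0.0218] rotvec [0.0006 0.1918 0.0011] target [593.4  28.2 113.3] now [591.3  36.2  90.1] F [-2.2 -0.2  5.6] open 6.5 t 4.25
-62 3 16.5 shift m [-0.0171  0.0002 -0.0304] rotvec [0.0005 0.2878 0.0011] target [594.4  23.8 122.6] now [591.3  36.2  90.1] F [-2.2 -0.2  5.6] open 6.5 t 4.25
-55 4 22 shift m [-0.0227  0.0002 -0.0389] rotvec [0.0005 0.3838 0.0011] target [595.4  19.6 131.8] now [591.3  36.2  90.1] F [-2.2 -0.2  5.6] open 6.5 t 4.25
-40 8 22 shift m [-0.0084  0.0002 -0.0449] rotvec [0.0005 0.3838 0.0011] target [591.9  34.2 135.8] now [591.3  36.2  90.1] F [-2.2 -0.2  5.6] open 6.5 t 4.25
-25 13 22 shift m [ 0.0058  0.0002 -0.052 ] rotvec [0.0005 0.3838 0.0011] target [588.4  48.8 140.8] now [591.3  36.2  90.1] F [-2.2 -0.2  5.6] open 6.5 t 4.25
-10 18 22 shift m [ 0.0199  0.0002 -0.059 ] rotvec [0.0005 0.3838 0.0011] target [584.9  63.4 145.8] now [591.3  36.2  90.1] F [-2.2 -0.2  5.6] open 6.5 t 4.25
5 40 22 shift m [ 0.0317  0.0003 -0.0829] rotvec [0.0005 0.3838 0.0011] target [581.3  78.  167.8] now [591.3  36.2  90.1] F [-2.2 -0.2  5.6] open 6.5 t 4.25
5 110 22 shift m [ 0.022   0.0003 -0.1522] rotvec [0.0005 0.3838 0.0011] target [581.3  78.  237.8] now [591.3  36.2  90.1] F [-2.2 -0.2  5.6] open 6.5 t 4.25
```

Call:
servo_tool --pt "255 0 0 -0.003 0 0 0" --pt "255 -0.003 0 -0.008 0 0.048 0" --pt "255 -0.006 0 -0.0133 0 0.096 0" --pt "255 -0.0099 0 -0.0231 0 0.192 0" --pt "255 -0.0156 0 -0.0317 0 0.288 0" --pt "255 -0.0185 0 -0.036 0 0.336 0" --pt "255 -0.0212 0 -0.0402 0 0.384 0" --pt "255 -0.0212 0 -0.0402 0 0.384 0"

```text
clock: 5.25
ee_pos: [595.2, 20.5, 132.7]
ee_rot: [180.0, -14.0, 103.6]
contact_force: [-0.9, 0.3, -1.1]
opening: 6.7
```

Run:
```python
from pose import *
def rb(yb,zb,t):
    a=np.radians(t); return (MC[0], yb+75*np.cos(a)-42.5*np.sin(a), 6+zb+75*np.sin(a)+42.5*np.cos(a))
for yb,zb,t in((-55,4,22),(-40,8,22),(-25,13,22),(-10,18,22),(5,40,22),(15,110,22)):
    print(yb,zb,t,end=' ');move(plate(MAG,rb(yb,zb,t),t))
p,d=grab('side','side3')
cv2.imwrite('pics/c6.png',cv2.resize(p[150:310,230:390],(600,600),interpolation=2)[:,:,::-1])
```

```text
-55 4 22 shift m [-0.0011  0.      0.0007] rotvec [0.0005 0.0002 0.0001] target [595.4  19.6 131.8] now [595.2  20.5 132.7] F [-0.9  0.3 -1.1] open 6.7 t 5.25
-40 8 22 shift m [0.0145 0.     0.0005] rotvec [0.0005 0.0002 0.0001] target [591.9  34.2 135.8] now [595.2  20.5 132.7] F [-0.9  0.3 -1.1] open 6.7 t 5.25
-25 13 22 shift m [ 0.0302  0.     -0.0008] rotvec [0.0005 0.0002 0.0001] target [588.4  48.8 140.8] now [595.2  20.5 132.7] F [-0.9  0.3 -1.1] open 6.7 t 5.25
-10 18 22 shift m [ 0.046  0.    -0.002] rotvec [0.0005 0.0002 0.0001] target [584.9  63.4 145.8] now [595.2  20.5 132.7] F [-0.9  0.3 -1.1] open 6.7 t 5.25
5 40 22 shift m [ 0.0659  0.     -0.0197] rotvec [0.0005 0.0002 0.0001] target [581.3  78.  167.8] now [595.2  20.5 132.7] F [-0.9  0.3 -1.1] open 6.7 t 5.25
15 110 22 shift m [ 0.0925  0.0001 -0.0852] rotvec [0.0005 0.0002 0.0001] target [579.   87.7 237.8] now [595.2  20.5 132.7] F [-0.9  0.3 -1.1] open 6.7 t 5.25
```

View pics/c6.png

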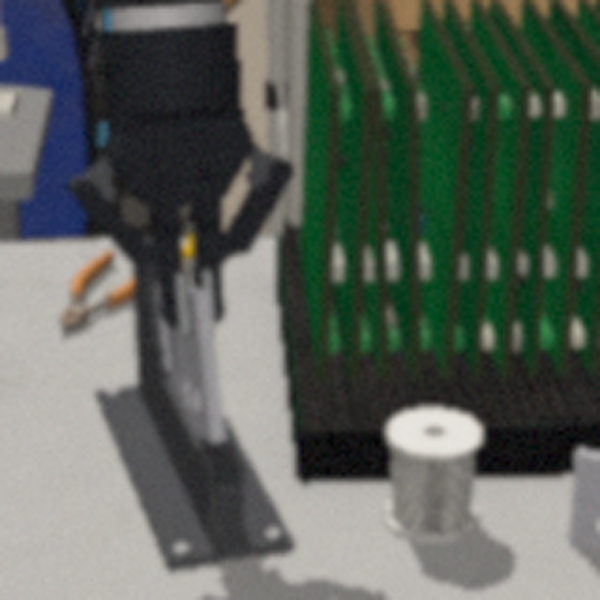

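The front end is up (crop c6, (205,280) to (215,440)) and there is no contact force. I'll draw it forward and up.

Call:
servo_tool --pt "255 0.007 0 0 0 0 0" --pt "255 0.0145 0 0 0 0 0" --pt "255 0.023 0 -0.001 0 0 0" --pt "255 0.031 0 -0.0018 0 0 0" --pt "255 0.039 0 -0.0025 0 0 0" --pt "255 0.047 0 -0.0035 0 0 0" --pt "255 0.055 0 -0.009 0 0 0" --pt "255 0.066 0 -0.02 0 0 0"

```text
clock: 6.3
ee_pos: [580.8, 78.8, 168.5]
ee_rot: [-180.0, -14.0, 103.6]
contact_force: [0.4, 0.1, -1.7]
opening: 6.7
```

Run:
```python
from pose import *
def rb(yb,zb,t):
    a=np.radians(t); return (MC[0], yb+75*np.cos(a)-42.5*np.sin(a), 6+zb+75*np.sin(a)+42.5*np.cos(a))
for yb,zb,t in((20,80,22),(40,110,11),(60,115,0)):
    print(yb,zb,t,end=' ');move(plate(MAG,rb(yb,zb,t),t))
```

```text
20 80 22 shift m [ 0.0231  0.0003 -0.0347] rotvec [-0.0003  0.0006  0.0003] target [577.8  92.5 207.8] now [580.8  78.8 168.5] F [ 0.4  0.1 -1.7] open 6.7 t 6.3
40 110 11 shift m [ 0.0666  0.0003 -0.0368] rotvec [-0.0003 -0.1914  0.0003] target [568.  133.1 220.3] now [580.8  78.8 168.5] F [ 0.4  0.1 -1.7] open 6.7 t 6.3
60 115 0 shift m [ 0.0996  0.0004 -0.0117] rotvec [-0.0002 -0.3834  0.0003] target [559.  170.1 203.9] now [580.8  78.8 168.5] F [ 0.4  0.1 -1.7] open 6.7 t 6.3
```

Call:
servo_tool --pt "255 0.008 0 -0.012 0 0 0" --pt "255 0.016 0 -0.025 0 0 0" --pt "255 0.026 0 -0.036 0 0 0" --pt "255 0.045 0 -0.038 0 -0.095 0" --pt "255 0.066 0 -0.037 0 -0.19 0" --pt "255 0.082 0 -0.025 0 -0.285 0" --pt "255 0.096 0 -0.015 0 -0.36 0" --pt "255 0.1 0 -0.012 0 -0.383 0"

```text
clock: 7.3
ee_pos: [558.0, 171.8, 204.4]
ee_rot: [-180.0, 8.0, 103.7]
contact_force: [0.2, -0.4, -1.1]
opening: 6.2
```

```bash
python3 - <<'E'
from pose import *
grab('side','side4');
RX=-16.5
def eas(h,out=0):  # plate lower edge h above ledge along rest z, back face 'out' in front of uprights
    a=np.radians(14.9); ux=np.array([np.cos(a),0,-np.sin(a)]);uz=np.array([np.sin(a),0,np.cos(a)])
    return plate(EAS,np.array([RX,0,22])+ux*(-4-out)+uz*(42.5+h),0,14.9)
move(eas(90,6))
# plate in the held view: cloud in tool frame
s=arm.read_state();p0=np.array(s['ee_pos']);R0=R.from_euler('xyz',s['ee_rot'],degrees=True).as_matrix()
for n in('side',):
    c=cloud(n,np.load('pics/side4.npy')).reshape(-1,3); q=(c-p0)@R0@R.from_euler('y',-PT,degrees=True).as_matrix().T
    m=(abs(q[:,0])<150)&(abs(q[:,1])<9)&(q[:,2]>-40)&(q[:,2]<100); t=q[m]; print(len(t))
    f=(t[:,2]>30)
    print('z>30: x',np.percentile(t[f][:,0],[1,50,99]),'y',np.percentile(t[f][:,1],[2,50,98]),'zmax',np.percentile(t[:,2],[97,99,100]))
E
python3 - <<'E'
import cv2
p=cv2.imread('pics/side4.png');cv2.imwrite('pics/c7.png',cv2.resize(p[130:380,220:420],(480,600),interpolation=2))
E
```

```text
shift m [ 0.1826 -0.0242 -0.0131] rotvec [ 0.2567  0.0005 -0.0368] target [491.2 343.4 191.7] now [558.  171.7 204.2] F [-0.4  0.9 -2. ] open 6.6 t 7.35
934
z>30: x [-113.3916   -6.8682   48.4474] y [-2.5084  3.7977  4.6214] zmax [91.9833 96.769  99.2029]
```

View pics/c7.png

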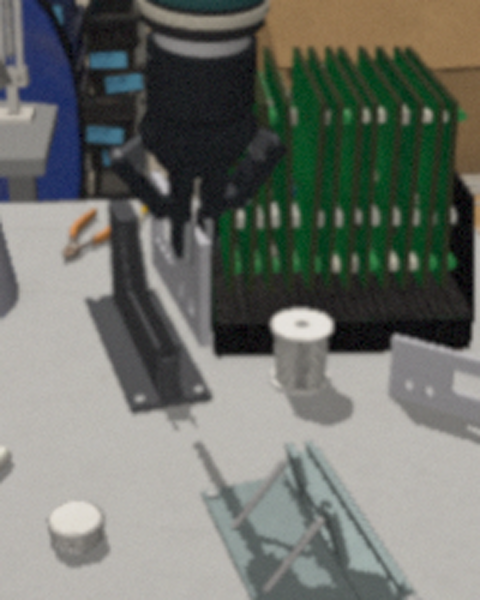

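The plate hangs free and level, clear of the magazine (crop c7, front edge at (205,270)). Before placing it, I'll measure how it sits in the grip.

Run:
```python
from pose import *
np.set_printoptions(suppress=True,precision=1,linewidth=160)
s=arm.read_state();p0=np.array(s['ee_pos']);T=R.from_euler('xyz',s['ee_rot'],degrees=True).as_matrix()
G=R.from_euler('x',PT,degrees=True).as_matrix()@np.array([[0,1,0],[1,0,0],[0,0,-1.]])
d=np.load('pics/side4.npy'); off=np.array([0,GY,GZ])-6*G[:,2]
q=((cloud('side',d)-p0)@T)@G.T+off
img=cv2.imread('pics/side4.png').astype(int)
v=q.reshape(-1,3); m=(abs(v[:,0])<8)&(abs(v[:,1])<100)&(abs(v[:,2])<70)&(img.reshape(-1,3).mean(1)>85); t=v[m]
for y0 in range(-90,95,10):
    b=t[(t[:,1]>=y0)&(t[:,1]<y0+10)]
    if len(b)>3: print('y',y0,len(b),'z',np.percentile(b[:,2],[0,3,97,100]),'x',np.median(b[:,0]))
for z0 in range(-50,55,10):
    b=t[(t[:,2]>=z0)&(t[:,2]<z0+10)]
    if len(b)>3: print('z',z0,len(b),'y',np.percentile(b[:,1],[0,3,97,100]),'x',np.median(b[:,0]))
```

```text
y -80 28 z [-43.7 -41.   41.3  41.4] x 2.272133946219887
y -70 47 z [-43.8 -40.3  41.3  41.5] x 2.0139850576388207
y -60 40 z [-42.  -41.   41.4  41.6] x 2.3165941998908375
y -50 36 z [-43.  -41.7  41.3  42.3] x 2.424529810481011
y -40 36 z [-43.  -41.3  41.1  41.4] x 3.9742867621164795
y -30 22 z [-43.9 -42.8  28.3  42.5] x 4.006287088138849
y -20 17 z [-41.8 -41.8  22.5  23.6] x 4.091765741310138
y -10 33 z [-44.3 -42.1  -1.8  -0.5] x 4.047928742398384
y 0 27 z [-43.5 -42.8  -1.2   0.7] x 4.2699783993230245
y 10 32 z [-42.9 -42.1   0.8   3.5] x 3.802548107749209
y 20 35 z [-43.1 -41.    3.7  40.8] x 4.119031823501036
y 30 41 z [-41.4 -40.8  62.3  64.7] x 3.6968942117968018
y 40 56 z [-42.6 -41.1  56.1  62.3] x 3.8242997618947934
y 50 117 z [-43.6 -36.4  50.7  52.1] x 4.059244896064081
y 60 99 z [-42.3 -39.7  41.2  42.5] x 3.9365066102605573
y 70 160 z [-42.8 -40.4  40.4  42.8] x 0.5320057396112213
z -50 43 y [-75.5 -71.5  73.1  73.7] x 4.000074452005581
z -40 107 y [-74.6 -64.7  72.6  73.8] x 3.948862749113029
z -30 111 y [-72.3 -64.1  72.5  74.2] x 3.980787922520485
z -20 134 y [-78.  -71.   72.3  73.7] x 3.6160900235813083
z -10 102 y [-76.8 -74.9  72.6  73.8] x 3.5949830868777912
z 0 62 y [-74.9 -63.   72.6  73.5] x 3.690883107908337
z 10 41 y [-26.9  48.9  72.4  72.6] x 3.8191049265853794
z 20 49 y [-19.   12.2  73.1  74.6] x 3.754207785024336
z 30 64 y [-76.1 -72.5  73.   73.4] x 2.6897326145561915
z 40 98 y [-77.2 -73.8  71.5  72.2] x -0.7017569205763846
z 50 10 y [33.1 33.7 58.6 59. ] x -2.7280203576298545
```

The plate sits in the grip as modelled, within about 1 mm. Moving to hover over the easel.

Call:
servo_tool --pt "255 0.015 -0.002 -0.002 0.02 0 -0.003" --pt "255 0.04 -0.005 -0.005 0.05 0 -0.008" --pt "255 0.07 -0.009 -0.008 0.1 0 -0.014" --pt "255 0.1 -0.013 -0.01 0.14 0 -0.02" --pt "255 0.13 -0.017 -0.012 0.18 0 -0.026" --pt "255 0.157 -0.021 -0.013 0.22 0 -0.032" --pt "255 0.176 -0.0235 -0.013 0.247 0 -0.0355" --pt "255 0.1826 -0.0242 -0.0131 0.2567 0.0005 -0.0368"

```text
clock: 8.35
ee_pos: [491.2, 344.1, 191.4]
ee_rot: [-164.9, 7.7, 105.8]
contact_force: [-0.5, -0.2, -2.0]
opening: 6.6
```

```bash
cat >> pose.py <<'E'
RX=-16.5
def eas(h,out=0):
    a=np.radians(14.9); ux=np.array([np.cos(a),0,-np.sin(a)]);uz=np.array([np.sin(a),0,np.cos(a)])
    return plate(EAS,np.array([RX,0,22])+ux*(-4-out)+uz*(42.5+h),0,14.9)
E
python3 - <<'E'
from pose import *
for h,o in((90,6),(20,4),(8,4)): print(h,o,end=' ');move(eas(h,o))
E
```

```text
90 6 shift m [-0.0008 -0.0002 -0.0002] rotvec [-0.0015 -0.0005  0.0002] target [491.2 343.4 191.7] now [491.2 344.1 191.4] F [-0.5 -0.2 -2. ] open 6.6 t 8.35
20 4 shift m [0.009  0.0019 0.0691] rotvec [-0.0015 -0.0005  0.0002] target [475.6 339.6 123.5] now [491.2 344.1 191.4] F [-0.5 -0.2 -2. ] open 6.6 t 8.35
8 4 shift m [0.0106 0.0019 0.081 ] rotvec [-0.0015 -0.0005  0.0002] target [472.6 338.8 111.9] now [491.2 344.1 191.4] F [-0.5 -0.2 -2. ] open 6.6 t 8.35
```

Call:
servo_tool --pt "255 0.001 0 0.007 0 0 0" --pt "255 0.003 0.0005 0.02 0 0 0" --pt "255 0.005 0.001 0.036 0 0 0" --pt "255 0.0065 0.0013 0.05 0 0 0" --pt "255 0.008 0.0016 0.062 0 0 0" --pt "255 0.0095 0.0018 0.073 0 0 0" --pt "255 0.0105 0.0019 0.08 0 0 0" --pt "255 0.0105 0.0019 0.08 0 0 0"

```text
clock: 9.35
ee_pos: [472.6, 338.9, 112.6]
ee_rot: [-164.8, 7.7, 105.8]
contact_force: [0.3, 0.1, -0.8]
opening: 6.4
```

Run:
```python
from pose import *
for h,o in((8,4),(0,4),(-1,0)): print(h,o,end=' ');move(eas(h,o))
p,d=grab('side','side5')
s=arm.read_state();p0=np.array(s['ee_pos']);T=R.from_euler('xyz',s['ee_rot'],degrees=True).as_matrix()
G=R.from_euler('x',PT,degrees=True).as_matrix()@np.array([[0,1,0],[1,0,0],[0,0,-1.]]); off=np.array([0,GY,GZ])-6*G[:,2]
c=np.array([[x,y,z] for x in(-4,4) for z in(-43,42) for y in(-76.3,73.7)])
W=p0+(c-off)@G@T.T
f=lambda a:(np.array(a)-[300,290])*6
im=cv2.resize(p[290:390,300:420],None,fx=6,fy=6,interpolation=2)[:,:,::-1].copy()
uv=proj('side',W)
for i,j in((0,1),(2,3),(4,5),(6,7),(0,2),(1,3),(4,6),(5,7)):
    cv2.line(im,tuple(f(uv[i]).astype(int).tolist()),tuple(f(uv[j]).astype(int).tolist()),(0,0,255),1)
cv2.imwrite('pics/c8.png',im)
```

```text
8 4 shift m [0.0001 0.0002 0.0007] rotvec [-0.002  -0.0003  0.0003] target [472.6 338.8 111.9] now [472.6 338.9 112.6] F [ 0.3  0.1 -0.8] open 6.4 t 9.35
0 4 shift m [0.0012 0.0002 0.0086] rotvec [-0.002  -0.0003  0.0003] target [470.6 338.4 104.2] now [472.6 338.9 112.6] F [ 0.3  0.1 -0.8] open 6.4 t 9.35
-1 0 shift m [0.0013 0.0042 0.0096] rotvec [-0.002  -0.0003  0.0003] target [474.1 339.2 102.2] now [472.6 338.9 112.6] F [ 0.3  0.1 -0.8] open 6.4 t 9.35
```

View pics/c8.png

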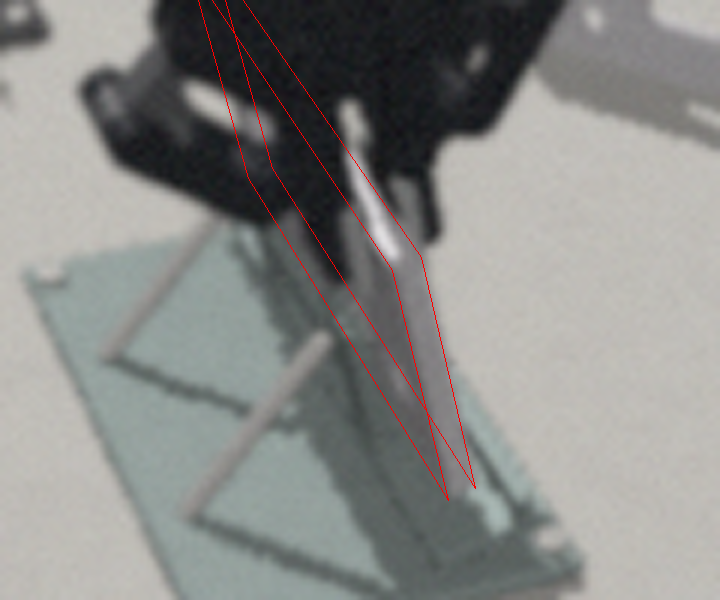

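The predicted outline matches the plate within about 1 px. The lower front corner at (460,490) hangs over the ledge, behind the lip. Lowering gently to contact.

Call:
servo_tool --pt "255 0.0003 0.0002 0.002 -0.002 0 0" --pt "255 0.0005 0.0002 0.004 -0.002 0 0" --pt "255 0.0007 0.0002 0.005 -0.002 0 0" --pt "255 0.0008 0.0002 0.006 -0.002 0 0" --pt "255 0.001 0.0002 0.007 -0.002 0 0" --pt "255 0.001 0.0002 0.0075 -0.002 0 0" --pt "255 0.0011 0.0002 0.008 -0.002 0 0" --pt "255 0.0011 0.0002 0.008 -0.002 0 0"

```text
clock: 10.4
ee_pos: [471.1, 338.5, 105.3]
ee_rot: [-165.0, 7.7, 105.8]
contact_force: [0.4, -0.0, 0.7]
opening: 6.4
```

Run:
```python
from pose import *
for h,o in((0,4),(-1,0)): print(h,o,end=' ');move(eas(h,o))
print(arm.read_state()['wrist_torque'])
```

```text
0 4 shift m [ 0.0001 -0.0003  0.0012] rotvec [ 0.0008 -0.0004  0.0002] target [470.6 338.4 104.2] now [471.1 338.5 105.3] F [ 0.4 -0.   0.7] open 6.4 t 10.4
-1 0 shift m [0.0002 0.0037 0.0022] rotvec [ 0.0008 -0.0004  0.0002] target [474.1 339.2 102.2] now [471.1 338.5 105.3] F [ 0.4 -0.   0.7] open 6.4 t 10.4
[ 0.1484 -0.2489 -0.0131]
```

Near contact. I'll lower a few mm further and then slide back towards the uprights.

Call:
servo_tool --pt "255 0 0 0.0008 0 0 0" --pt "255 0 0 0.0016 0 0 0" --pt "255 0 0 0.0022 0 0 0" --pt "255 0 0 0.0026 0 0 0" --pt "255 0 0 0.003 0 0 0" --pt "255 0 0 0.003 0 0 0" --pt "255 0 0 0.003 0 0 0" --pt "255 0 0 0.003 0 0 0"

```text
clock: 11.4
ee_pos: [471.4, 338.6, 105.1]
ee_rot: [-165.3, 7.6, 105.8]
contact_force: [0.7, 2.8, 33.8]
opening: 6.4
```

Call:
servo_tool --pt "255 0 0 -0.0003 0 0 0" --pt "255 0 0.0008 -0.0004 0 0 0" --pt "255 0 0.0016 -0.0004 0 0 0" --pt "255 0 0.0024 -0.0004 0 0 0" --pt "255 0 0.003 -0.0004 0 0 0" --pt "255 0 0.0036 -0.0004 0 0 0" --pt "255 0 0.0036 -0.0004 0 0 0" --pt "255 0 0.0036 -0.0004 0 0 0"

```text
clock: 12.4
ee_pos: [474.5, 339.4, 104.5]
ee_rot: [-165.2, 7.6, 105.8]
contact_force: [-3.7, -1.8, -0.7]
opening: 6.6
```

Call:
servo_tool --pt "255 0 0.0004 0.0004 0.003 0 0" --pt "255 0 0.0008 0.0008 0.003 0 0" --pt "255 0 0.001 0.001 0.003 0 0" --pt "255 0 0.0012 0.001 0.003 0 0" --pt "255 0 0.0014 0.001 0.003 0 0" --pt "255 0 0.0014 0.001 0.003 0 0" --pt "255 0 0.0014 0.001 0.003 0 0" --pt "255 0 0.0014 0.001 0.003 0 0"

```text
clock: 13.4
ee_pos: [474.8, 339.5, 104.2]
ee_rot: [-165.0, 7.6, 105.8]
contact_force: [-10.3, -1.5, 16.8]
opening: 6.5
```

Run:
```python
from pose import *
s=arm.read_state(); print(s['ee_rot'],s['wrist_torque'])
move(eas(0,0))
p,d=grab('side','side6'); im=cv2.resize(p[280:400,290:420],None,fx=6,fy=6,interpolation=2)[:600,:,::-1]; cv2.imwrite('pics/c9.png',im)
q=((cloud('side',d)-EAS[0])@Rm(EAS[1])).reshape(-1,3)
a=np.radians(14.9); q=q-[RX,0,22]; r=np.c_[q[:,0]*np.cos(a)-q[:,2]*np.sin(a),q[:,1],q[:,0]*np.sin(a)+q[:,2]*np.cos(a)]
g=(p.reshape(-1,3).mean(1)>85)
np.set_printoptions(suppress=True,precision=1)
for z in(5,15,25,35,45):
    t=r[(abs(r[:,2]-z)<5)&(abs(r[:,1]-72)<8)&(abs(r[:,0]+6)<14)&g]
    if len(t)>3: print('rest z',z,len(t),'x',np.percentile(t[:,0],[3,50,97]),'y max',np.percentile(t[:,1],[50,97]))
```

```text
[-164.973     7.6238  105.8449] [-0.9129  2.5674 -0.2426]
shift m [ 0.0001 -0.0002  0.0011] rotvec [ 0.0003 -0.0017  0.0007] target [474.4 339.3 103.2] now [474.8 339.5 104.2] F [-10.3  -1.5  16.8] open 6.5 t 13.4
rest z 5 103 x [-19.6  -6.8   4.4] y max [71.3 78.8]
rest z 15 23 x [-8.6 -3.8 -0.6] y max [71.4 72.4]
rest z 25 25 x [-8.3 -4.3 -0.6] y max [71.4 72.8]
rest z 35 28 x [-8.5 -3.8 -0.7] y max [71.  72.3]
rest z 45 29 x [-8.3 -3.2 -0.5] y max [71.1 72.6]
```

The plate's back face is at rest x≈-0.6 all the way up, and its front end is at y≈72.5, so it is down on the ledge, against the uprights and centred. Opening slowly.

Call:
servo_tool --pt "235 0 0 0 0 0 0" --pt "225 0 0 0 0 0 0" --pt "215 0 0 0 0 0 0" --pt "200 0 0 0 0 0 0" --pt "180 0 0 0 0 0 0" --pt "160 0 0 0 0 0 0" --pt "150 0 0 0 0 0 0" --pt "150 0 0 0 0 0 0"

```text
clock: 14.45
ee_pos: [474.8, 339.5, 104.2]
ee_rot: [-165.0, 7.6, 105.8]
contact_force: [-0.6, -0.6, -0.2]
opening: 35.2
```

Call:
servo_tool --pt "150 0 0 -0.004 0 0 0" --pt "150 0 0 -0.012 0 0 0" --pt "150 0 0 -0.025 0 0 0" --pt "150 0 0 -0.045 0 0 0" --pt "150 0 0 -0.07 0 0 0" --pt "150 0 0 -0.1 0 0 0" --pt "150 0 0 -0.125 0 0 0" --pt "150 0 0 -0.14 0 0 0"

```text
clock: 15.45
ee_pos: [505.2, 367.0, 240.2]
ee_rot: [-165.1, 7.6, 105.8]
contact_force: [-0.6, 0.2, 0.1]
opening: 35.4
```

Run:
```python
from pose import *
p,d=grab('side','side7'); cv2.imwrite('pics/c10.png',cv2.resize(p[170:410,220:440],None,fx=2.5,fy=2.5,interpolation=2)[:,:,::-1])
q=((cloud('side',d)-EAS[0])@Rm(EAS[1])).reshape(-1,3)
a=np.radians(14.9); q=q-[RX,0,22]; r=np.c_[q[:,0]*np.cos(a)-q[:,2]*np.sin(a),q[:,1],q[:,0]*np.sin(a)+q[:,2]*np.cos(a)]
g=(p.reshape(-1,3).mean(1)>85)
np.set_printoptions(suppress=True,precision=1)
for z in(15,35,55,75):
    t=r[(abs(r[:,2]-z)<5)&(abs(r[:,1]-72)<8)&(abs(r[:,0]+6)<14)&g]
    if len(t)>3: print('rest z',z,len(t),'x',np.percentile(t[:,0],[3,50,97]),'y',np.percentile(t[:,1],[50,97]))
t=r[(abs(r[:,1])<90)&(r[:,2]>60)&(r[:,2]<95)&(abs(r[:,0]+4)<7)]; print(len(t),np.percentile(t[:,1],[2,98]),np.percentile(t[:,2],[98]))
b=cv2.imread('pics/side0.png').astype(int)
for nm,u,v in(('tin',252,350),('reel',345,275),('cutters',255,228)):
    print(nm,np.abs(p[v-15:v+15,u-15:u+15,::-1].astype(int)-b[v-15:v+15,u-15:u+15]).mean())
```

```text
rest z 15 27 x [-8.9 -4.2 -0.8] y [70.9 72.4]
rest z 35 29 x [-8.6 -4.2 -0.7] y [71.1 72.9]
rest z 55 27 x [-8.8 -4.4 -0.6] y [71.  72.3]
rest z 75 29 x [-8.4 -4.  -0.4] y [71.6 73. ]
559 [-74.9  72.2] [87.]
tin 9.086296296296297
reel 14.129259259259259
cutters 8.075185185185186
```

View pics/c10.png

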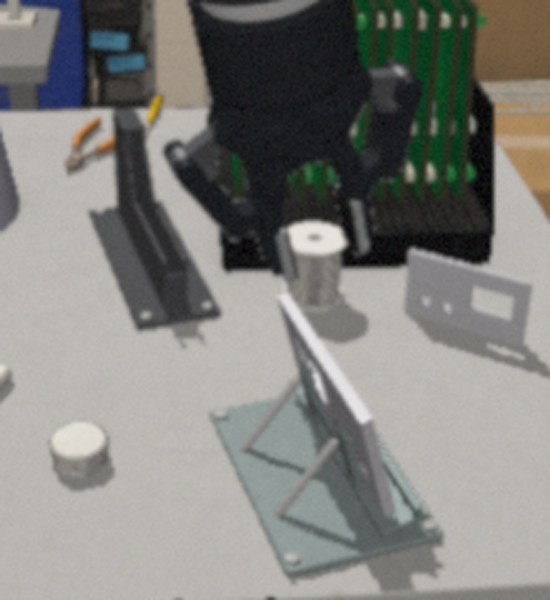

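The template sits on the easel (crop c10, (335,400)), the gripper is clear, the magazine is empty and the bystanders are where they were. Handing in.

```bash
python3 -c "
from station import arm
print(arm.sign_off())"
```

```text
the job is handed in; nothing more can be done
None
```

The larger template is out of the magazine and resting on the easel, and the job was handed in at about 15.5 s of the 43 s allowed. I gripped it near its front end, tilted the front up 22° and drew it forward and up from under the hood. I lowered it onto the ledge until it touched, slid it back against the uprights, let go and backed off.

**Seating:** after release, the depth measurements put its back face within about 1 mm of the uprights over its whole height. Its ends are at y = -75 and +72 mm, so it is about 1 mm off centre, and its top is at about 87 mm, which fits an edge on the ledge.

**Bystanders:** in the last side picture the tin, the reel and the cutters look to be where they started. The picture-difference numbers for them were small but not zero (8 to 14 grey levels); I judged by eye and put the differences down to noise and the arm standing near them.

**Disagreements:**
- The wrist force read up to about 34 N when the template first touched the ledge, and I eased off at once. No other reading passed about 17 N.
- The gripper read 6.5 mm open on the 8 mm plate, which I took to be the pads giving.

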